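# Sweep the used culture dishes off the bench end into the waste bin

## Robot

A 6-joint arm with a two-finger parallel gripper is mounted at the origin on the work surface. World frame = base frame: x ahead of the robot, y to its left, z up, the work surface at z = 0. Lengths are in m, angles in rad, forces in N, time in s.
With the tool pointing down it reaches from about 0.25 to 0.775 m from the base axis. Payload 4 kg.
Tool frame: the origin (TCP) lies at the very end of the fingers, on their centre line; the grasp point (between the pads) lies 19 mm behind it (robot.grip_point_offset is the distance from the TCP to the grasp point, in m); z points along the fingers, x is the direction in which the jaws open and shut, and the axes are right-handed (so a half turn about z gives the same grasp; the last joint's range is limited). The gripper opens to 94 mm and grips with 3 to 60 N. Pads are 16 mm wide; open, the fingers measure 119 mm over their backs; the gripper's body (75 mm by 177 mm) begins 78 mm behind the grasp point.
Start: joints at [0.997, 0.087, 1.371, -0, 1.684, -0.103], TCP at [0.249, 0.49, 0.206] pointing down, gripper open.
Joint ranges: [-3.1, 3.1], [-0.76, 2.03], [0.27, 2.55], [-1.08, 4.22], [0.17, 2.65], [-2.57, 2.57]. Speed limits (rad/s): [2.79, 2.79, 3.14, 3.14, 3.14, 3.14].

## Interface

Orientations are given as [roll, pitch, yaw] about the fixed x, y, z axes, in that order (R = Rz(yaw) Ry(pitch) Rx(roll)).
In Python, from bench import robot gives the robot as it stands.
- The arm moves only by the shell command python3 -m inch 'ROWS'. ROWS is text: rows parted by semicolons, each of 5 numbers parted by spaces: the shift along the tool's x, y, z in cm, then the turn about the tool's z in rad, then the closure, from 0 (fully open) to 1 (shut). In form: tx ty tz spin claw; .... A call has 1 to 20 rows; each row is the pose to reach, as a shift and turn from the pose measured when the call began, along the tool's axes at that moment; what a row does not reach only later rows make up. A row lasts 1/12 s, in which the tool goes at most 41.7 mm and 7.16 degrees, less where a joint would pass 70% of its speed; a pose out of reach is approached as far as the arm can. A call with a gripper value outside its range is refused whole. The fingers move at their own pace and stop on an object; the grip force is fixed at half the most. Time passes only in rows, so rows that repeat a pose let the fingers close. It gives the time, the measured TCP pose, the force and the opening at its end, in the units of the state.
- robot.get_obs(): the state, without advancing time (a new reading comes with each control period).
- robot.snapshot(name): name is "scene" or "side" or "wrist"; returns (picture, depth): 480x640x3 uint8, blue, green, red; 480x640 float32, m along the optical axis (not along the pixel's ray), 0 where there is no reading.
- robot.camera_info(name): a dict with "K" (3x3 intrinsics, pixels), "dist" ([k1, k2, p1, p2, k3] as OpenCV has them; the pictures are not rectified), "extrinsics" (4x4, takes a point from world to camera coordinates); the wrist camera has in their place "mount" (4x4, takes a point from camera to tool coordinates, whose origin is the TCP and whose axes are the tool frame's). Camera axes: x right, y down, z forward; pixel columns grow to the right and rows downward; lengths in m; the calibration is good to about 2 mm. A picture is of the moment at which its call begins: read the wrist's pose just before it. camera_info takes no time and is no camera call.
- robot.close_job(): hands the job in, once; it reports no verdict.
The state is a dict: "time": time; "joint_positions": joint angles; "qvel": joint speeds; "joint_torque": joint torques, N m; "tool_pos": TCP position; "ee_rot": TCP orientation; "wrist_force": force on the tool from outside, world axes, zero at the start; "wrist_torque": the same for the moment, N m; "width": finger opening in m.
Only numpy, scipy, OpenCV 4.12 (cv2) and the standard library are available. Lean on these libraries where they do the work, as an engineer would, in place of code of your own. Each camera call takes 0.05 s, during which the arm holds its last target.

## Task

Clear the four small used culture dishes that lie on the bench: push them along the bench top with your fingers and over the end of the bench, so that all four drop into the waste bin hung there. Sweep them, do not pick them up, and let none fall on the floor. Leave everything else on the bench standing where it is, the jar and the roll of tape among the dishes too.

Things in the scene. Friction and masses are not known exactly. Their poses are not given: they have to be found in the camera images.
- bin: fixed open waste bin, 147 mm deep, hung on the bench's straight right-hand end. Origin: on the bench's edge (the bench top ends at this y), at bench-top height, mid-width. Mouth: 4 to 167 mm beyond the edge (-y) and 125 mm to either side (x); world-parallel axes. Its near wall ends 4 mm below the bench top; the outer wall and the outer two thirds of its sides stand 30 mm above it
- dish1: used culture dish lying flat on the bench: round, shallow, clear plastic with a pale filling, looking pale cream from above, lid on, 40 mm across and 13 mm high (the lower 5 mm 37 mm across); about 14 g; slides when pushed. Origin at the centre of its underside; z axis up
- dish2: used culture dish lying flat on the bench: round, shallow, clear plastic with a pale filling, looking pale cream from above, lid on, 40 mm across and 13 mm high (the lower 5 mm 37 mm across); about 14 g; slides when pushed. Origin at the centre of its underside; z axis up
- dish3: used culture dish lying flat on the bench: round, shallow, clear plastic with a pale filling, looking pale cream from above, lid on, 40 mm across and 13 mm high (the lower 5 mm 37 mm across); about 14 g; slides when pushed. Origin at the centre of its underside; z axis up
- dish4: used culture dish lying flat on the bench: round, shallow, clear plastic with a pale filling, looking pale cream from above, lid on, 40 mm across and 13 mm high (the lower 5 mm 37 mm across); about 14 g; slides when pushed. Origin at the centre of its underside; z axis up
- strap_left (a point): inner end of a flat steel hanger strap of the bin, 2.5 mm thick, 18 mm wide, that lies on the bench 139 mm beside the bin's origin (-x side) and reaches 35 mm in from the edge
- strap_right (a point): the same on the +x side
- jar: small lidded glass jar standing among the dishes, 42 mm across, 37 mm high; origin at the centre of its underside. To be left alone
- tape: roll of white tape lying flat among the dishes, 44 mm across with a 27 mm hole, 19 mm high; origin at the centre of its underside. To be left alone
- bottle: amber reagent bottle, 56 mm across, 115 mm high; origin at the centre of its underside. To be left alone
- rack: blue tube rack, 86 x 150 mm (own x, y) and 40 mm high, in which capped sample tubes stand upright, up to 80 mm above the bench; origin at the centre of its underside. To be left alone
- tipbox: closed pipette-tip box, 84 x 122 mm (own x, y), 50 mm high; origin at the centre of its underside. To be left alone
- marker: black marker pen lying on the bench, 132 mm long along its own x, 13 mm thick; origin at mid-length on its underside. To be left alone

How it is judged:
By the outcome, as a careful person would: the job done as asked, in the order asked, and still so for the second after the job is handed in, with the robot touching nothing.
It also fails if it takes over 54 s, if anything falls off the work surface, if the arm or the gripper's body presses on something with over 40 N, if the wrist force passes 120 N, or if a joint passes its speed limit or range.

## Working session

There is one attempt and no reset: what is moved stays moved. The work goes in short steps, Python scripts to look and compute and a shell command to move; the robot and the scene stay as the last step left them, time stands still between calls to the robot, and variables do not carry over. Pictures are saved under pics/ and viewed, and the job is handed in when it is done.

```bash
ls; mkdir -p pics; python3 - <<'E'
from bench import robot
import cv2, numpy as np
o=robot.get_obs()
print({k:np.round(v,3) for k,v in o.items()})
for n in ["scene","side","wrist"]:
    p,d=robot.snapshot(n); cv2.imwrite(f"pics/{n}0.png",p); np.save(f"pics/{n}0.npy",d)
    print(n,{k:np.round(v,4).tolist() for k,v in robot.camera_info(n).items()} )
E
```

```text
pics
{'time': np.float64(0.0), 'joint_positions': array([ 0.997,  0.088,  1.372,  0.   ,  1.684, -0.103]), 'qvel': array([ 0.001, -0.001, -0.002, -0.001, -0.   ,  0.   ]), 'joint_torque': array([ 1.0000e-03, -3.4018e+01, -3.0243e+01,  7.2000e-02,  3.3000e-02,
       -0.0000e+00]), 'tool_pos': array([0.249, 0.49 , 0.204]), 'ee_rot': array([-3.141e+00,  2.000e-03,  1.100e+00]), 'wrist_force': array([ 0.541,  0.048, -0.465]), 'wrist_torque': array([ 0.023,  0.006, -0.062]), 'width': np.float64(0.094)}
scene {'K': [[543.4991, 0.0, 326.345], [0.0, 543.4991, 243.5121], [0.0, 0.0, 1.0]], 'dist': [-0.0213, 0.0, 0.0, 0.0, 0.0], 'extrinsics': [[-0.7871, 0.6169, 0.0021, 0.4438], [0.4053, 0.5197, -0.7521, -0.219], [-0.4651, -0.5911, -0.659, 1.2076], [0.0, 0.0, 0.0, 1.0]]}
side {'K': [[521.8057, 0.0, 315.7475], [0.0, 521.8057, 250.7139], [0.0, 0.0, 1.0]], 'dist': [-0.1227, 0.0, 0.0, 0.0, 0.0], 'extrinsics': [[0.9151, -0.4031, 0.0075, -0.506], [-0.2996, -0.6922, -0.6566, 0.2389], [0.2699, 0.5986, -0.7542, 0.7885], [0.0, 0.0, 0.0, 1.0]]}
wrist {'K': [[389.9278, 0.0, 325.8552], [0.0, 389.9278, 241.5041], [0.0, 0.0, 1.0]], 'dist': [-0.0679, 0.0, 0.0, 0.0, 0.0], 'mount': [[1.0, -0.0001, 0.0006, 0.0004], [-0.0001, 0.9575, 0.2883, -0.0846], [-0.0006, -0.2883, 0.9575, -0.1791], [0.0, 0.0, 0.0, 1.0]]}
```

View pics/scene0.png

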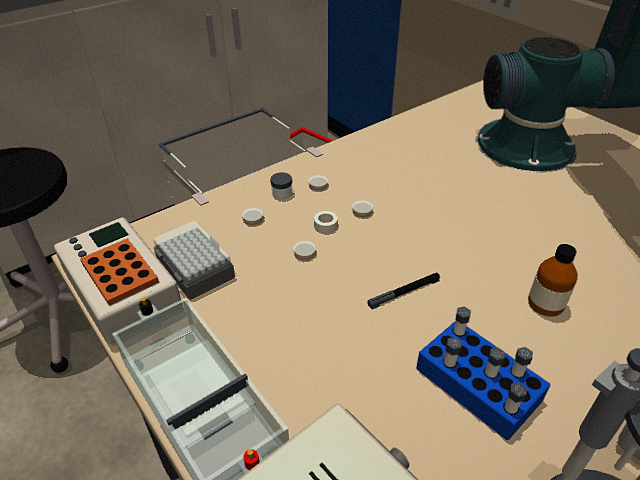

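View pics/side0.png

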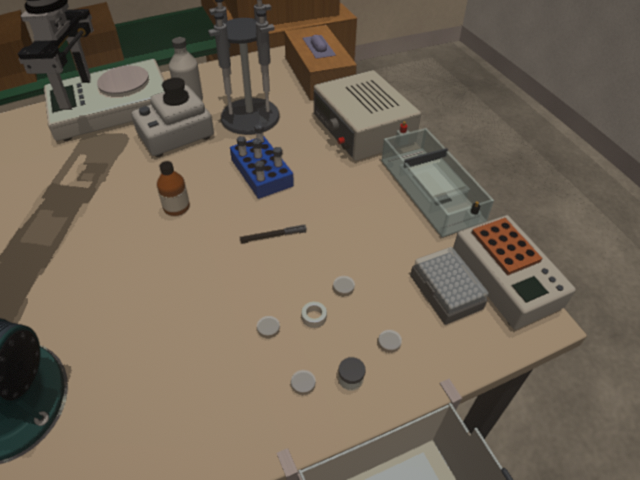

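View pics/wrist0.png

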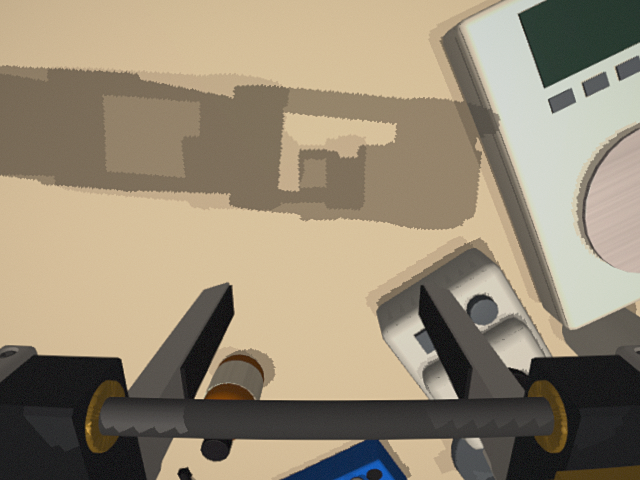

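Scene view: the four dishes are at about (253,215), (318,183), (363,209) and (305,250), the jar at (281,185), the tape at (326,222), and the straps at (200,199) and (315,152). In the side view the dishes are at (303,382), (268,326), (344,285) and (390,341), the jar at (351,372), the tape at (314,314), and the straps at (449,390) and (288,460).

```bash
cat > h.py <<'E'
from bench import robot
import cv2, numpy as np
def cam(n):
    i=robot.camera_info(n); return np.array(i["K"]),np.array(i["dist"]),np.array(i["extrinsics"])
def ray(n,uv):
    K,D,E=cam(n)
    p=cv2.undistortPoints(np.array(uv,float).reshape(-1,1,2),K,D).reshape(-1,2)
    d=np.c_[p,np.ones(len(p))]@E[:3,:3]
    return -E[:3,:3].T@E[:3,3], d
def onz(n,uv,z):
    c,d=ray(n,uv); z=np.broadcast_to(z,len(d))
    return c+d*((z-c[2])/d[:,2])[:,None]
def tri(a,ua,b,ub):
    c1,d1=ray(a,[ua]);c2,d2=ray(b,[ub]);d1=d1[0];d2=d2[0]
    s=np.linalg.lstsq(np.c_[d1,-d2],c2-c1,rcond=None)[0]
    p,q=c1+d1*s[0],c2+d2*s[1]
    return (p+q)/2,np.linalg.norm(p-q)
E
python3 - <<'E'
from h import *
rois={"scene":{"d_a":(253,213),"d_b":(318,181),"d_c":(363,207),"d_d":(305,247)},"side":{"d_a":(389,341),"d_b":(303,382),"d_c":(268,326),"d_d":(344,285)}}
C={}
for n in rois:
    im=cv2.imread(f"pics/{n}0.png"); hsv=cv2.cvtColor(im,cv2.COLOR_BGR2HSV)
    for k,(u,v) in rois[n].items():
        b=hsv[v-3:v+4,u-3:u+4].reshape(-1,3).mean(0); g=hsv[v+28:v+33,u-2:u+3].reshape(-1,3).mean(0)
        print(n,k,b.round(),g.round())
    cv2.imwrite(f"pics/{n}_z.png",cv2.resize(im[140:270,180:400] if n=="scene" else im[260:480,220:520],None,fx=3.6 if n=="scene" else 2.6,fy=3.6 if n=="scene" else 2.6,interpolation=cv2.INTER_CUBIC))
E
```

```text
scene d_a [ 26.  23. 181.] [ 18.  79. 206.]
scene d_b [ 26.  23. 180.] [ 26.  63. 211.]
scene d_c [ 26.  23. 180.] [ 18.  78. 206.]
scene d_d [ 26.  23. 180.] [ 18.  79. 206.]
side d_a [ 18.  20. 135.] [ 16.  73. 155.]
side d_b [ 17.  19. 135.] [ 16.  73. 154.]
side d_c [ 19.  22. 136.] [ 16.  73. 155.]
side d_d [ 19.  23. 136.] [ 16.  73. 156.]
```

```bash
cat >> h.py <<'E'
def blobs(n,im,smax=48):
    hsv=cv2.cvtColor(im,cv2.COLOR_BGR2HSV)
    m=((hsv[...,1]<smax)&(hsv[...,2]>60)).astype(np.uint8)
    roi=np.zeros_like(m)
    if n=="scene": roi[140:270,180:400]=1
    else: roi[260:480,220:520]=1
    m*=roi
    k,l,s,c=cv2.connectedComponentsWithStats(m)
    out=[]
    for i in range(1,k):
        if s[i,4]>60: out.append((c[i],s[i],l==i))
    return out
E
python3 - <<'E'
from h import *
for n in ["scene","side"]:
    im=cv2.imread(f"pics/{n}0.png")
    for c,s,m in blobs(n,im): 
        print(n,c.round(1),s,onz(n,[c],0.009).round(3)[0])
E
```

```text
scene [308.4 149.2] [289 140  33  17 120] [ 0.401 -0.271  0.009]
scene [280.9 178.2] [271 172  21  13 179] [ 0.51  -0.216  0.009]
scene [195.9 190.8] [180 175  42  30 289] [ 0.666 -0.283  0.009]
scene [317.8 180.2] [309 175  19  12 172] [ 0.456 -0.165  0.009]
scene [281.6 192.6] [272 186  20  13 187] [ 0.537 -0.175  0.009]
scene [362.3 206.2] [353 200  20  13 202] [ 0.442 -0.046  0.009]
scene [252.1 213.9] [242 208  21  13 214] [ 0.618 -0.153  0.009]
scene [325.5 218. ] [314 211  24  15 176] [ 0.519 -0.06   0.009]
scene [199.8 249.2] [ 180  220   52   50 1778] [ 0.741 -0.125  0.009]
scene [304.3 247.9] [293 241  23  15 266] [ 0.598 -0.018  0.009]
side [471.1 285.3] [ 413  260  107   69 4377] [ 0.814 -0.107  0.009]
side [343.5 284. ] [333 276  22  17 298] [ 0.603 -0.011  0.009]
side [313.9 312.1] [302 301  25  22 302] [ 0.529 -0.045  0.009]
side [267.8 325.1] [257 316  23  19 351] [ 0.447 -0.039  0.009]
side [389.8 339.4] [378 330  24  20 375] [ 0.623 -0.146  0.009]
side [351.7 368.9] [339 358  26  23 482] [ 0.541 -0.17   0.009]
side [302.8 380.8] [291 370  25  23 439] [ 0.461 -0.158  0.009]
side [349.8 384.6] [340 378  22  12 125] [ 0.526 -0.193  0.009]
side [418.  454.7] [ 277  379  229  101 6700] [ 0.567 -0.334  0.009]
```

View pics/scene_z.png

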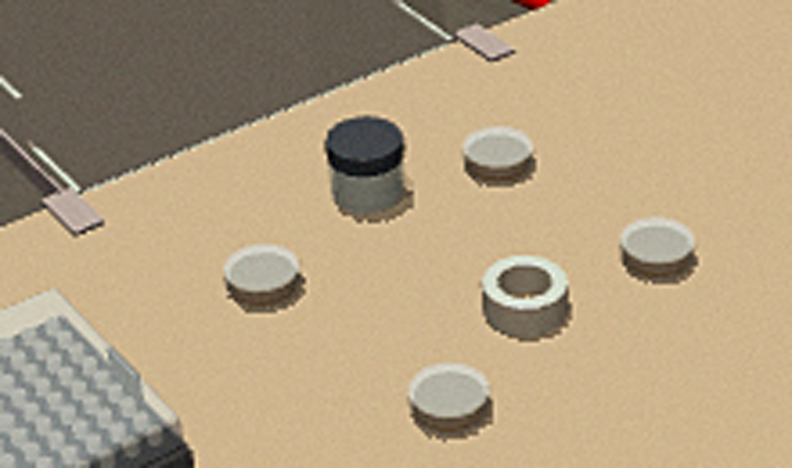

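View pics/side_z.png

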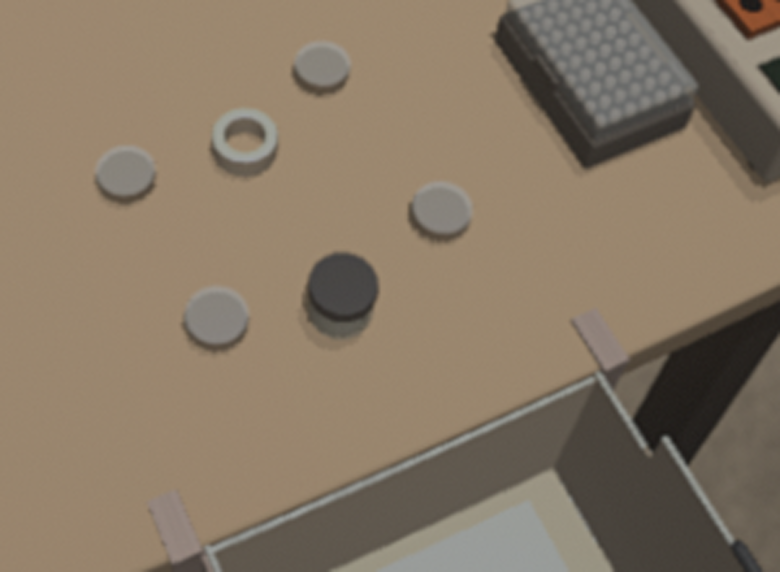

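```bash
python3 - <<'E'
from h import *
P={"dA":((252.1,213.9),(389.8,339.4)),"dB":((317.8,180.2),(302.8,380.8)),"dC":((362.3,206.2),(267.8,325.1)),"dD":((304.3,247.9),(343.5,284.)),
"tape":((325.5,218.),(313.9,312.1)),"jar":((280.9,178.2),(351.7,368.9)),
"strapR_in":((204.4,203.3),(444.6,382.7)),"strapL_in":((319.4,155),(283,451.5))}
for k,(a,b) in P.items():
    p,e=tri("scene",a,"side",b)
    z={"d":.013,"t":.019,"j":.037,"s":.0025}[k[0]]
    print(k,p.round(4),"gap",round(e,4),onz("scene",[a],z)[0].round(4),onz("side",[b],z)[0].round(4))
# bin edge: depth
f=lambda u,v:(u/2.6+220,v/2.6+260)
print("near wall top",onz("side",[f(212,549),f(597,376)],-.004).round(4))
E
```

```text
dA [ 0.6212 -0.1482  0.0134] gap 0.0003 [ 0.6208 -0.1486  0.013 ] [ 0.6215 -0.1481  0.013 ]
dB [ 0.4603 -0.1598  0.0136] gap 0.0002 [ 0.4597 -0.1605  0.013 ] [ 0.4605 -0.1596  0.013 ]
dC [ 0.4464 -0.0414  0.0134] gap 0.0004 [ 0.4458 -0.0417  0.013 ] [ 0.4466 -0.0412  0.013 ]
dD [ 0.6011 -0.0136  0.0133] gap 0.0001 [ 0.6008 -0.0139  0.013 ] [ 0.6012 -0.0134  0.013 ]
tape [ 0.5265 -0.051   0.0185] gap 0.0009 [ 0.5265 -0.0502  0.019 ] [ 0.5267 -0.0516  0.019 ]
jar [ 0.5325 -0.1822  0.0367] gap 0.0005 [ 0.5325 -0.1816  0.037 ] [ 0.5326 -0.1825  0.037 ]
strapR_in [ 0.6678 -0.2484 -0.    ] gap 0.0011 [ 0.6688 -0.2448  0.0025] [ 0.6672 -0.2495  0.0025]
strapL_in [ 0.3906 -0.2473  0.0019] gap 0.0025 [ 0.3901 -0.246   0.0025] [ 0.3916 -0.2483  0.0025]
near wall top [[ 0.4058 -0.2836 -0.004 ]
 [ 0.657  -0.2829 -0.004 ]]
```

Triangulation agrees: the dish tops come out at 13.3–13.6 mm, the tape at 18.5 and the jar at 36.7. The bench edge is at y≈-0.283 and the bin's mid x is ≈0.530. Each dish has a clear straight lane toward -y. I'll push with the fingers partly open, as a two-point cup, and turn the tool to yaw 0 on the way over.

```bash
python3 -m inch '-42.1 45.1 8 1.1 0.766;-42.1 45.1 8 1.1 0.766;-42.1 45.1 8 1.1 0.766;-42.1 45.1 8 1.1 0.766;-42.1 45.1 8 1.1 0.766;-42.1 45.1 8 1.1 0.766;-42.1 45.1 8 1.1 0.766;-42.1 45.1 8 1.1 0.766;-42.1 45.1 8 1.1 0.766;-42.1 45.1 8 1.1 0.766;-42.1 45.1 8 1.1 0.766;-42.1 45.1 8 1.1 0.766;-42.1 45.1 8 1.1 0.766;-42.1 45.1 8 1.1 0.766;-42.1 45.1 8 1.1 0.766;-42.1 45.1 8 1.1 0.766;-42.1 45.1 8 1.1 0.766;-42.1 45.1 8 1.1 0.766;-42.1 45.1 8 1.1 0.766;-42.1 45.1 8 1.1 0.766'
```

```text
time: 1.82
tool_pos: [0.46, -0.0887, 0.1256]
ee_rot: [3.14, 0.0, 0.002]
wrist_force: [0.4, -1.1, 0.6]
width: 0.0222
```

```bash
python3 -m inch '0 2.3 4 0 0.766;0 2.3 7.5 0 0.766;0 2.3 10 0 0.766;0 2.3 11.5 0 0.766;0 2.3 12 0 0.766;0 2.3 12 0 0.766;0 2.3 12 0 0.766' && python3 - <<'E'
from h import *
p,d=robot.snapshot("wrist"); cv2.imwrite("pics/w1.png",p)
p,d=robot.snapshot("side"); cv2.imwrite("pics/s1.png",p)
E
```

```text
time: 2.4
tool_pos: [0.4608, -0.1113, 0.0067]
ee_rot: [3.14, -0.001, 0.004]
wrist_force: [0.8, -0.2, 1.3]
width: 0.0225
```

View pics/w1.png

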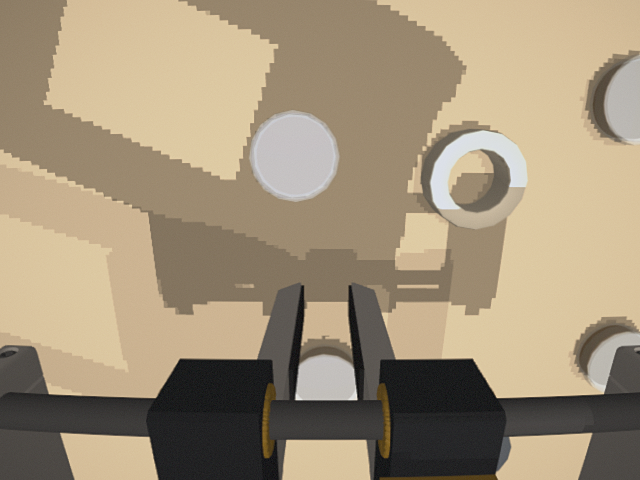

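View pics/s1.png

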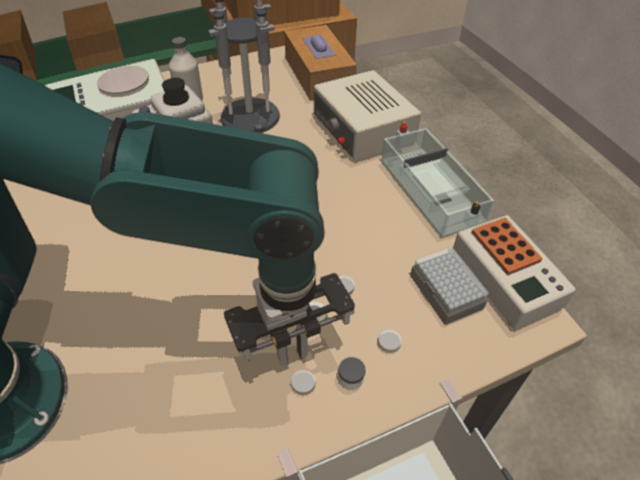

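Wrist view: dish B at (325,380) sits midway between the finger tips. Side view: the fingers are lined up behind it, clear of the jar. Pushing dish B over the edge.

```bash
python3 -m inch '0 1 0.2 0 0.766;0 2 0.2 0 0.766;0 3 0.2 0 0.766;0 4 0.2 0 0.766;0 5 0.2 0 0.766;0 6 0.2 0 0.766;0 7 0.2 0 0.766;0 8 0.2 0 0.766;0 9 0.2 0 0.766;0 10 0.2 0 0.766;0 11 0.2 0 0.766;0 12 0.2 0 0.766;0 13 0.2 0 0.766;0 14 0.2 0 0.766;0 15 0.2 0 0.766' && python3 - <<'E'
from h import *
p,d=robot.snapshot("scene"); cv2.imwrite("pics/c2.png",p)
p,d=robot.snapshot("side"); cv2.imwrite("pics/s2.png",p)
E
```

```text
time: 3.75
tool_pos: [0.462, -0.2629, 0.0059]
ee_rot: [3.139, -0.003, 0.003]
wrist_force: [0.0, -0.6, 0.7]
width: 0.0221
```

View pics/c2.png

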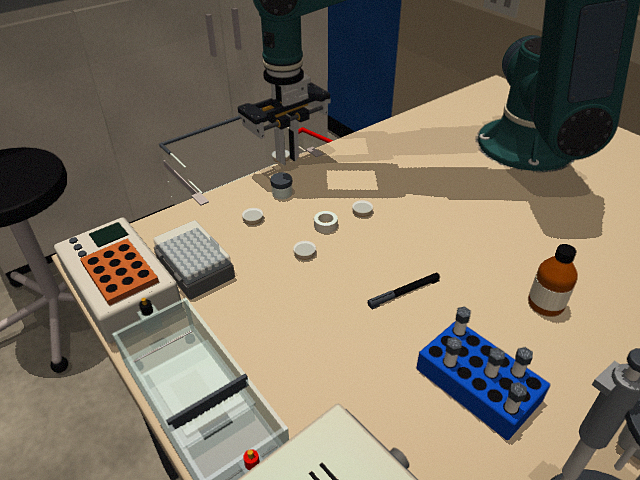

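View pics/s2.png

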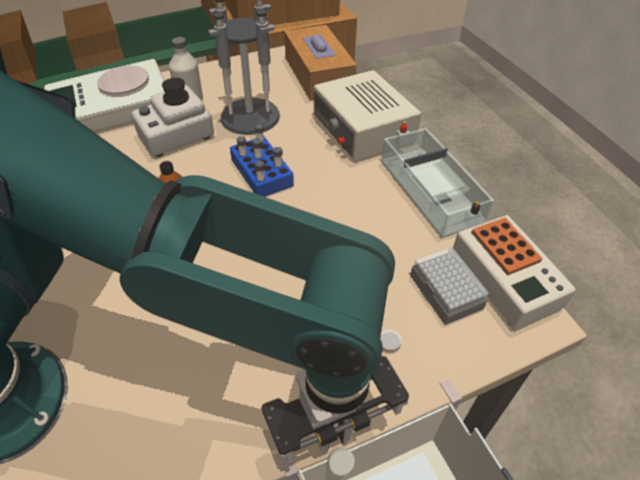

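The dish is hanging over the edge (side view, at about (341,463)), ahead of the fingers. The jar hasn't moved. Continuing the push.

```bash
python3 -m inch '0 0.8 0 0 0.766;0 1.6 0 0 0.766;0 2.4 0 0 0.766;0 3.2 0 0 0.766;0 4 0 0 0.766;0 4.5 0 0 0.766;0 4.5 0 0 0.766;0 4.5 0 0 0.766' && python3 - <<'E'
from h import *
p,d=robot.snapshot("scene"); cv2.imwrite("pics/c3.png",p[100:300,120:420])
p,d=robot.snapshot("side"); cv2.imwrite("pics/s3.png",p)
E
```

```text
time: 4.52
tool_pos: [0.4622, -0.3088, 0.0061]
ee_rot: [3.139, -0.004, 0.001]
wrist_force: [1.5, -0.0, -0.5]
width: 0.0222
```

View pics/s3.png

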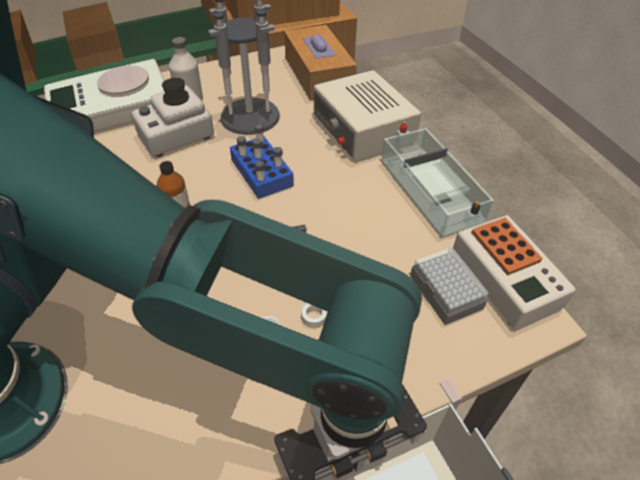

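View pics/c3.png

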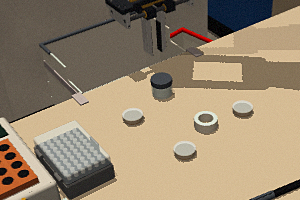

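Nothing is left at the edge, so dish B has dropped. Next is dish A: lift, cross over the jar, come down behind it.

```bash
python3 -m inch '0 0 -4 0 0.766;0 0 -8 0 0.766;0 0 -8 0 0.766;3.2 -4.2 -8 0 0.766;6.4 -8.4 -8 0 0.766;9.6 -12.6 -8 0 0.766;12.8 -16.8 -8 0 0.766;15.8 -21.1 -8 0 0.766;15.8 -21.1 -8 0 0.766;15.8 -21.1 -8 0 0.766;15.8 -21.1 -4.5 0 0.766;15.8 -21.1 -2 0 0.766;15.8 -21.1 -0.5 0 0.766;15.8 -21.1 0.1 0 0.766;15.8 -21.1 0.1 0 0.766;15.8 -21.1 0.1 0 0.766' && python3 - <<'E'
from h import *
p,d=robot.snapshot("wrist"); cv2.imwrite("pics/w4.png",p)
p,d=robot.snapshot("side"); cv2.imwrite("pics/s4.png",p)
E
```

```text
time: 5.95
tool_pos: [0.6201, -0.0974, 0.0057]
ee_rot: [3.138, -0.004, 0.002]
wrist_force: [0.2, -0.4, 0.1]
width: 0.022
```

View pics/w4.png

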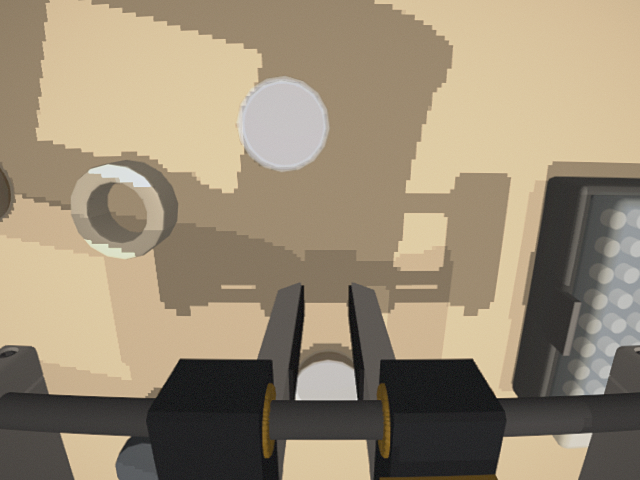

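View pics/s4.png

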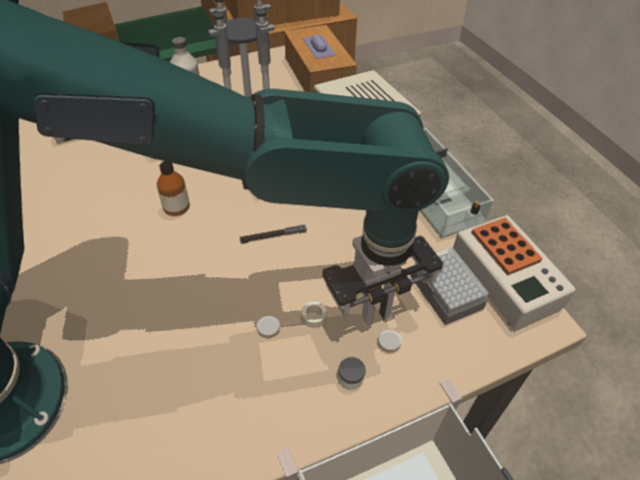

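Wrist view: dish A at (328,380) is centred between the fingers. Pushing it, easing slightly toward -x to stay clear of the strap.

```bash
python3 -m inch '0 1 0.1 0 0.766;0 2 0.1 0 0.766;0 3 0.1 0 0.766;0 4 0.1 0 0.766;0 5 0.1 0 0.766;-0.1 6 0.1 0 0.766;-0.2 7 0.1 0 0.766;-0.3 8 0.1 0 0.766;-0.4 9 0.1 0 0.766;-0.5 10 0.1 0 0.766;-0.6 11 0.1 0 0.766;-0.7 12 0.1 0 0.766;-0.7 13 0.1 0 0.766;-0.7 14 0.1 0 0.766;-0.7 15 0.1 0 0.766;-0.7 16 0.1 0 0.766;-0.7 17 0.1 0 0.766;-0.7 18 0.1 0 0.766;-0.7 19 0 0 0.766;-0.7 20 0 0 0.766' && python3 -m inch '0 1 0 0 0.766;0 1.5 0 0 0.766;0 1.5 0 0 0.766' && python3 - <<'E'
from h import *
p,d=robot.snapshot("scene"); cv2.imwrite("pics/c5.png",p)
p,d=robot.snapshot("side"); cv2.imwrite("pics/s5.png",p)
E
```

```text
time: 7.72
tool_pos: [0.6144, -0.2987, 0.008]
ee_rot: [3.138, -0.007, 0.001]
wrist_force: [-0.4, 0.1, -0.4]
width: 0.0218
time: 7.97
tool_pos: [0.6143, -0.3153, 0.008]
ee_rot: [3.137, -0.007, -0.0]
wrist_force: [-0.7, -0.0, 0.5]
width: 0.0219
```

View pics/s5.png

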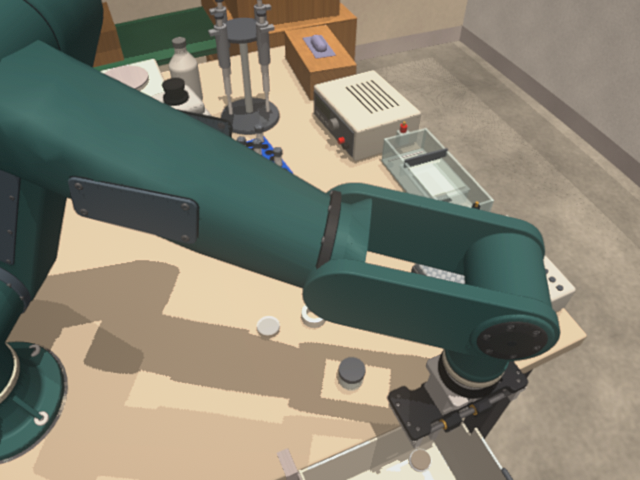

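View pics/c5.png

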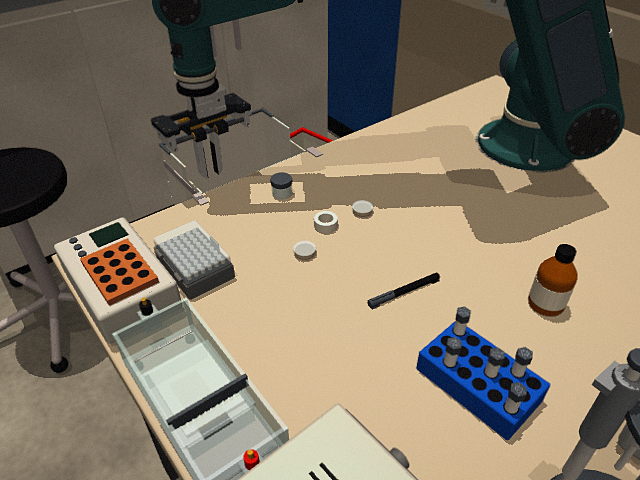

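Dish A is in the bin (side view, (420,460)); the jar, tape and the other dishes haven't moved. Dish D next.

```bash
python3 - <<'E'
from h import *
print("marker ends",onz("scene",[(372,303),(437,277)],.008).round(3),onz("side",[(243,240),(305,229)],.008).round(3))
E
python3 -m inch '0 0 -4 0 0.766;0 0 -8 0 0.766;-0.2 -3 -8 0 0.766;-0.4 -7 -8 0 0.766;-0.6 -11 -8 0 0.766;-0.8 -15 -8 0 0.766;-1 -19 -8 0 0.766;-1.2 -23 -8 0 0.766;-1.3 -27 -8 0 0.766;-1.3 -31 -8 0 0.766;-1.3 -35.1 -8 0 0.766;-1.3 -35.1 -8 0 0.766;-1.3 -35.1 -8 0 0.766;-1.3 -35.1 -4.5 0 0.766;-1.3 -35.1 -2 0 0.766;-1.3 -35.1 -0.5 0 0.766;-1.3 -35.1 0.3 0 0.766;-1.3 -35.1 0.3 0 0.766;-1.3 -35.1 0.3 0 0.766' && python3 - <<'E'
from h import *
p,d=robot.snapshot("wrist"); cv2.imwrite("pics/w6.png",p)
p,d=robot.snapshot("side"); cv2.imwrite("pics/s6.png",p)
E
```

```text
marker ends [[0.591 0.149 0.008]
 [0.47  0.171 0.008]] [[0.471 0.164 0.008]
 [0.593 0.143 0.008]]
time: 9.65
tool_pos: [0.6014, 0.0362, 0.0039]
ee_rot: [3.138, -0.007, -0.0]
wrist_force: [0.7, 0.5, -0.6]
width: 0.0222
```

View pics/w6.png

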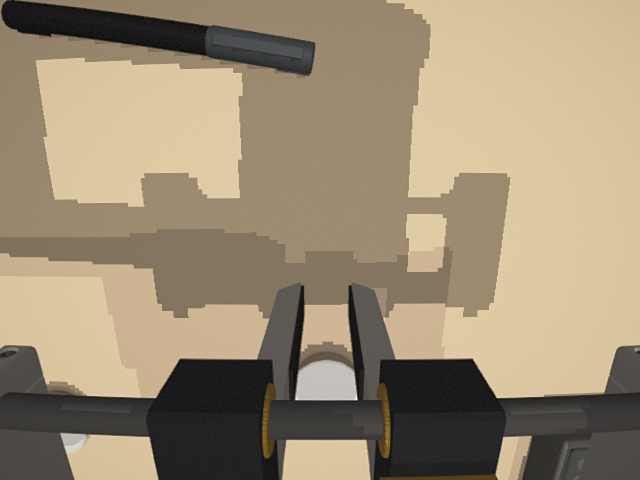

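View pics/s6.png

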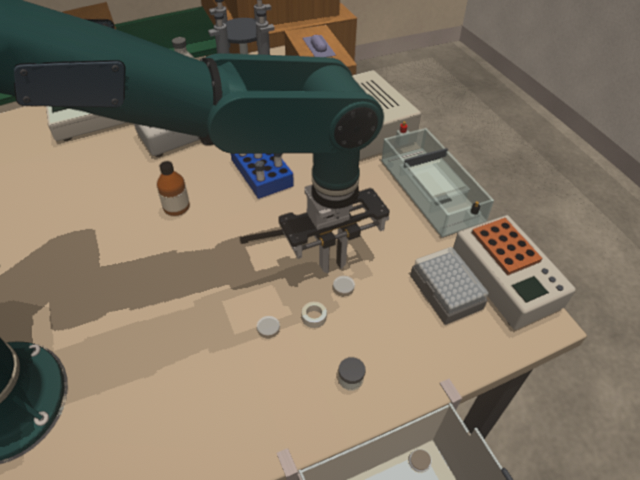

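Dish D is centred in the cup at (326,380) in the wrist view, and the lane along x=0.601 is clear. Pushing.

```bash
python3 -m inch '0 1 0 0 0.766;0 2 0 0 0.766;0 3 0 0 0.766;0 4 0 0 0.766;0 5 0 0 0.766;0 6 0 0 0.766;0 7 0 0 0.766;0 8 0 0 0.766;0 9 0 0 0.766;0 10 0 0 0.766;0 11 0 0 0.766;0 12 0 0 0.766;0 13 0 0 0.766;0 14 0 0 0.766;0 15 0 0 0.766;0 16 0 0 0.766;0 17 0 0 0.766;0 18 0 0 0.766' && python3 - <<'E'
from h import *
p,d=robot.snapshot("wrist"); cv2.imwrite("pics/w7.png",p)
p,d=robot.snapshot("scene"); cv2.imwrite("pics/c7.png",p)
E
```

```text
time: 11.25
tool_pos: [0.602, -0.1444, 0.0055]
ee_rot: [3.138, -0.009, 0.0]
wrist_force: [0.0, -0.3, 0.3]
width: 0.0221
```

View pics/w7.png

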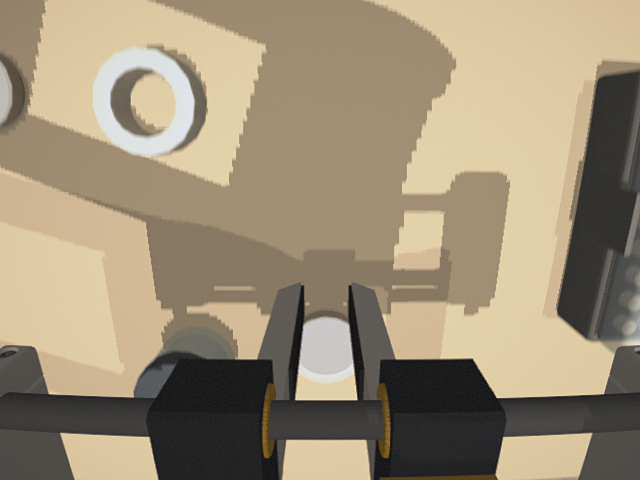

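View pics/c7.png

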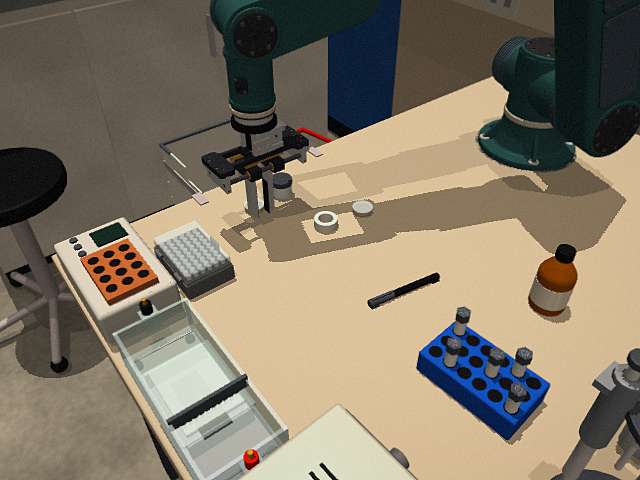

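Dish D is seated in the cup at (326,348) in the wrist view, moving straight and clear of the jar. Continuing over the edge.

```bash
python3 -m inch '0 1 0.2 0 0.766;0 2 0.2 0 0.766;0 3 0.2 0 0.766;0 4 0.2 0 0.766;0 5 0.2 0 0.766;0 6 0.2 0 0.766;0 7 0.2 0 0.766;0 8 0.2 0 0.766;0 9 0.2 0 0.766;0 10 0.2 0 0.766;0 11 0.2 0 0.766;0 12 0.2 0 0.766;0 13 0.2 0 0.766;0 14 0.2 0 0.766;0 15 0.2 0 0.766;0 16 0.2 0 0.766;0 17 0.2 0 0.766;0 17 0.2 0 0.766' && python3 - <<'E'
from h import *
p,d=robot.snapshot("side"); cv2.imwrite("pics/s8.png",p)
p,d=robot.snapshot("scene"); cv2.imwrite("pics/c8.png",p)
E
```

```text
time: 12.85
tool_pos: [0.6016, -0.3177, 0.0042]
ee_rot: [3.136, -0.01, -0.003]
wrist_force: [-0.4, 1.4, -0.8]
width: 0.022
```

View pics/s8.png

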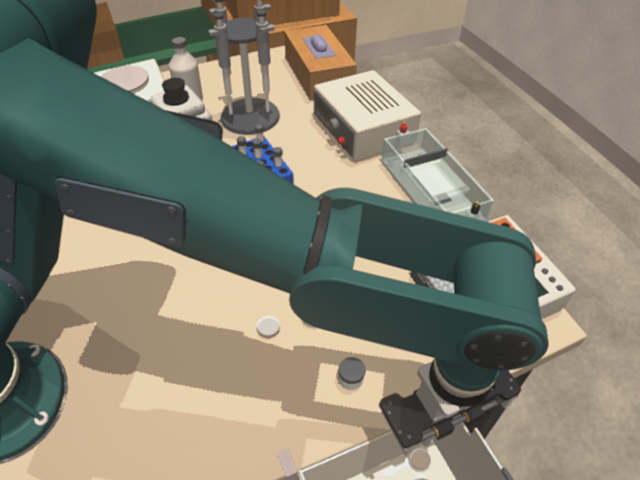

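View pics/c8.png

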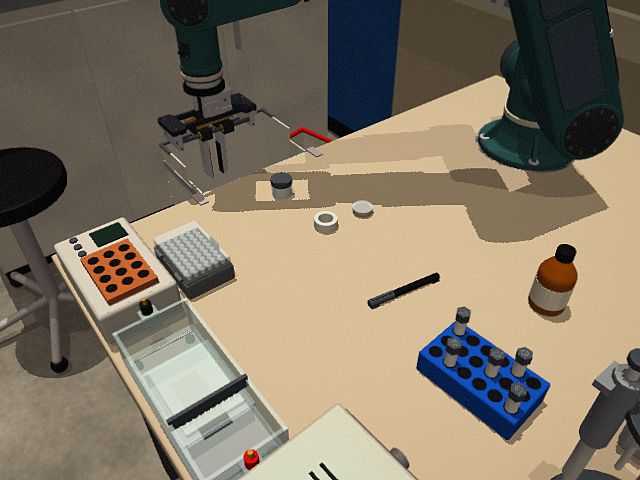

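D is off the bench. The last one is dish C.

```bash
python3 -m inch '0 0 -4 0 0.766;0 0 -8 0 0.766;-1.5 -3.2 -8 0 0.766;-3 -6.4 -8 0 0.766;-4.6 -9.6 -8 0 0.766;-6.2 -13 -8 0 0.766;-7.8 -16.4 -8 0 0.766;-9.4 -19.8 -8 0 0.766;-11 -23.2 -8 0 0.766;-12.6 -26.6 -8 0 0.766;-14.2 -30 -8 0 0.766;-15.5 -32.6 -8 0 0.766;-15.5 -32.6 -8 0 0.766;-15.5 -32.6 -4.5 0 0.766;-15.5 -32.6 -2 0 0.766;-15.5 -32.6 -0.5 0 0.766;-15.5 -32.6 0 0 0.766;-15.5 -32.6 0 0 0.766;-15.5 -32.6 0 0 0.766' && python3 - <<'E'
from h import *
p,d=robot.snapshot("wrist"); cv2.imwrite("pics/w9.png",p)
p,d=robot.snapshot("side"); cv2.imwrite("pics/s9.png",p)
E
```

```text
time: 14.53
tool_pos: [0.448, 0.0105, 0.0018]
ee_rot: [3.138, -0.01, -0.002]
wrist_force: [0.8, -0.6, 0.0]
width: 0.0225
```

View pics/w9.png

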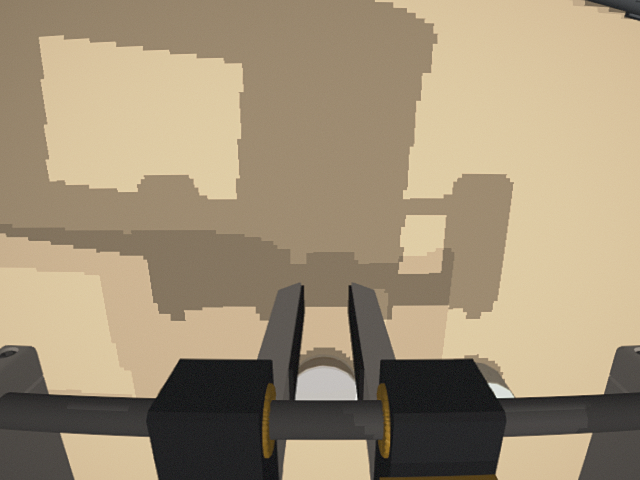

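View pics/s9.png

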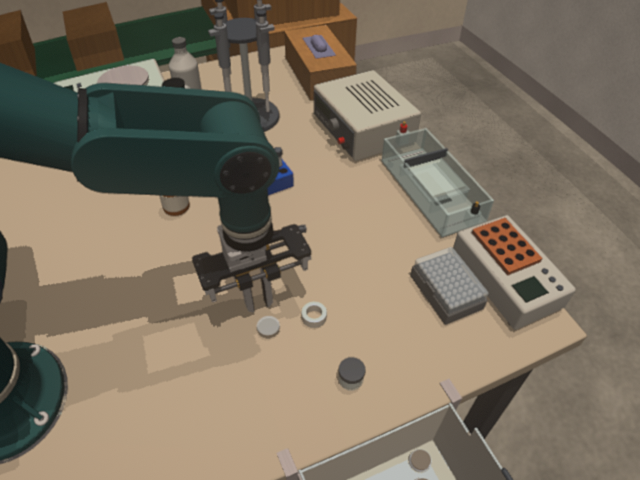

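Dish C is in the cup at (325,383) in the wrist view. The tip is a little low at 1.8 mm, so I'll raise it 3 mm and push.

```bash
python3 -m inch '-0.1 0 -0.3 0 0.766;-0.1 1 -0.3 0 0.766;-0.1 2 -0.3 0 0.766;-0.1 3 -0.3 0 0.766;-0.1 4 -0.3 0 0.766;-0.1 5 -0.3 0 0.766;-0.1 6 -0.3 0 0.766;-0.1 7 -0.3 0 0.766;-0.1 8 -0.3 0 0.766;-0.1 9 -0.3 0 0.766;-0.1 10 -0.3 0 0.766;-0.1 11 -0.3 0 0.766;-0.1 12 -0.3 0 0.766;-0.1 13 -0.3 0 0.766;-0.1 14 -0.3 0 0.766;-0.1 15 -0.3 0 0.766;-0.1 16 -0.3 0 0.766' && python3 - <<'E'
from h import *
p,d=robot.snapshot("wrist"); cv2.imwrite("pics/w10.png",p)
p,d=robot.snapshot("side"); cv2.imwrite("pics/s10.png",p)
E
```

```text
time: 16.05
tool_pos: [0.4468, -0.1505, 0.0056]
ee_rot: [3.138, -0.011, -0.002]
wrist_force: [0.2, 1.2, -0.8]
width: 0.0221
```

View pics/w10.png

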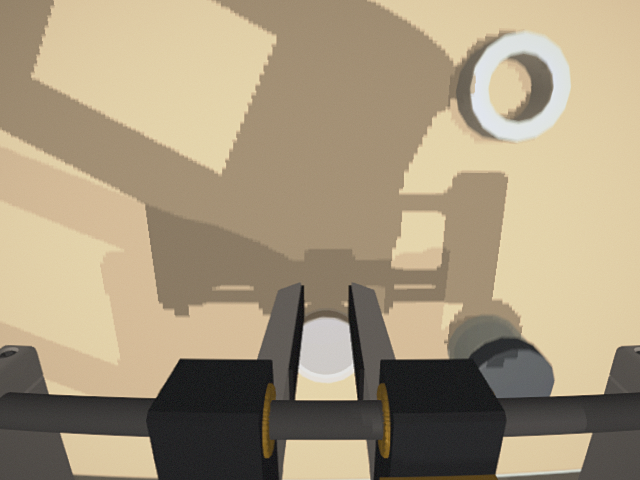

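View pics/s10.png

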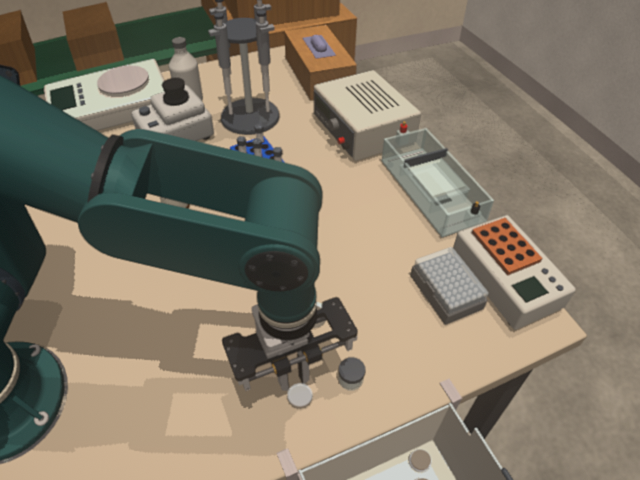

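Dish C is seated (wrist view (326,348)), the jar is untouched. Continuing, drifting 6 mm toward +x away from the left strap.

```bash
python3 -m inch '0 1 0.1 0 0.766;0.1 2 0.1 0 0.766;0.2 3 0.1 0 0.766;0.3 4 0.1 0 0.766;0.4 5 0.1 0 0.766;0.5 6 0.1 0 0.766;0.6 7 0.1 0 0.766;0.6 8 0.1 0 0.766;0.6 9 0.1 0 0.766;0.6 10 0.1 0 0.766;0.6 11 0.1 0 0.766;0.6 12 0.1 0 0.766;0.6 13 0.1 0 0.766;0.6 14 0.1 0 0.766;0.6 15 0.1 0 0.766;0.6 16 0.1 0 0.766;0.6 16.3 0.1 0 0.766;0.6 16.3 0.1 0 0.766' && python3 -m inch '0 0 -4 0 0.766;0 0 -8 0 0.766;0 0 -12 0 0.766;3 -4 -14 0 0.766;6 -4 -14 0 0.766;7 -4 -14 0 0.766;7 -4 -14 0 0.766;7 -4 -14 0 0.766'; python3 - <<'E'
from h import *
for n,f in [("scene","c11"),("side","s11"),("wrist","w11")]:
    p,d=robot.snapshot(n); cv2.imwrite(f"pics/{f}.png",p)
E
```

```text
time: 17.65
tool_pos: [0.4523, -0.315, 0.0056]
ee_rot: [3.137, -0.011, -0.005]
wrist_force: [-0.1, -0.2, -0.3]
width: 0.0219
time: 18.32
tool_pos: [0.5202, -0.2742, 0.1449]
ee_rot: [3.138, -0.008, -0.004]
wrist_force: [0.3, -0.6, 0.1]
width: 0.0221
```

View pics/w11.png

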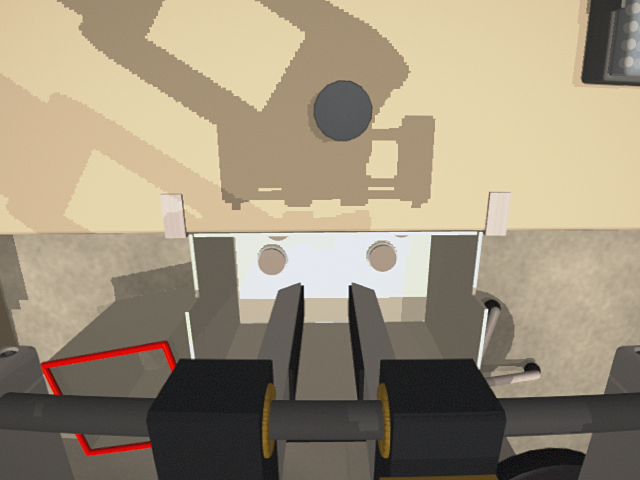

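View pics/c11.png

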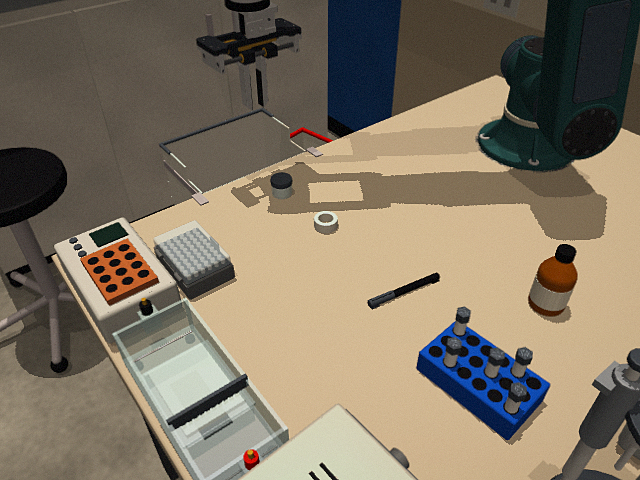

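View pics/s11.png

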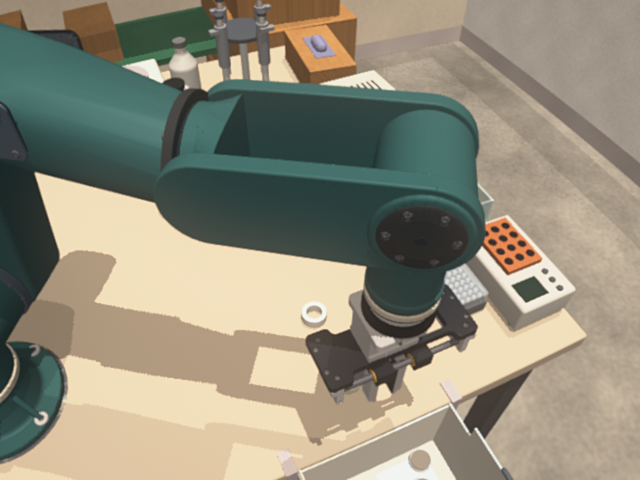

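The wrist view shows dishes in the bin at (272,260) and (382,256), and slivers of two more at (278,237) and (400,236), partly hidden by the bench edge. I'll move outward and up to see the near wall's foot.

```bash
python3 -m inch '1 3 -3 0 0.766;1 6 -6 0 0.766;1 9 -8 0 0.766;1 12 -8 0 0.766;1 15 -8 0 0.766;1 15 -8 0 0.766;1 15 -8 0 0.766;1 15 -8 0 0.766'; python3 - <<'E'
from h import *
p,d=robot.snapshot("wrist"); cv2.imwrite("pics/w12.png",p)
p,d=robot.snapshot("scene"); cv2.imwrite("pics/c12.png",p)
q,d=robot.snapshot("side"); cv2.imwrite("pics/s12.png",q)
for n,im in [("scene",p),("side",q)]:
    a=cv2.imread(f"pics/{n}0.png")
    for c,s,m in blobs(n,im): print(n,c.round(1),s[4])
E
```

```text
time: 19.13
tool_pos: [0.5268, -0.4243, 0.2247]
ee_rot: [3.14, -0.007, -0.007]
wrist_force: [-0.8, 1.2, 0.6]
width: 0.0222
scene [306.8 150.2] 142
scene [280.9 178.2] 183
scene [196.5 190.6] 294
scene [281.6 192.7] 182
scene [325.3 218. ] 175
scene [199.9 249.3] 1787
side [339.3 312.8] 8040
side [366.6 386.2] 18152
side [351.2 372.6] 642
side [501.8 409. ] 203
side [329.  430.2] 1127
side [370.6 463.8] 2039
side [234.8 443.5] 289
side [290.3 466.6] 467
side [469.9 477.1] 79
```

View pics/w12.png

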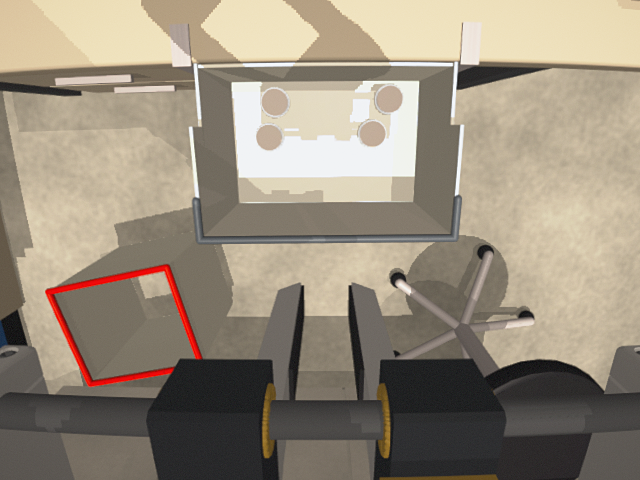

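View pics/s12.png

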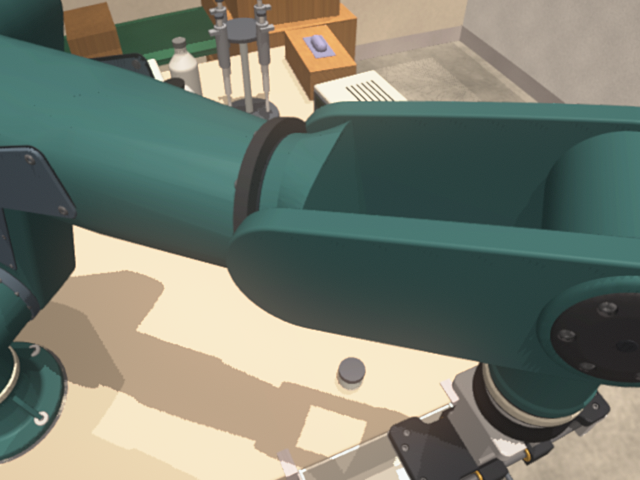

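All four dishes lie in the bin (wrist view (274,101), (389,98), (269,137), (371,134)). In the scene view the jar (280.9,178.2) and tape (325.3,218.0) are within 0.2 px of where they started. The arm is clear of everything, so I'm handing in.

```bash
python3 -c "
from bench import robot
print(robot.close_job())"
```

```text
the job is handed in; nothing more can be done
None
```

All four dishes are in the waste bin. I pushed them one at a time along straight lanes with the fingers partly open as a cup, then over the bench end. I handed in at about 19.3 s of the 54 s allowed.

- **Dishes:** the last wrist picture shows four dishes flat on the bin floor, and none on the bench or the floor in view.
- **Left alone:** in the scene camera the jar and tape are within 0.2 px of their starting positions. The marker, rack, bottle and tip box look unmoved in that camera's last viewed picture; I did not measure them.
- **Arm:** it was clear of everything at hand-in, and the wrist-force readings between moves stayed within about 2 N.
- **Off target:** the fingertips ran between 2 and 8 mm above the bench, where I had aimed for 4 to 6 mm. It did no harm.
- **Not usable:** the last side-camera check, because the arm blocked its view.

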